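# Press a bush home in the storeroom's bench locking clamp and free it

### The arm

A 6-joint arm with a two-finger parallel gripper is mounted at the origin on the work surface. World frame = base frame: x ahead of the robot, y to its left, z up, the work surface at z = 0. Lengths are in m, angles in rad, forces in N, time in s.
With the tool pointing down it reaches from about 0.35 to 0.85 m from the base axis. Payload 8.1 kg.
Tool frame: the origin (TCP) lies at the very end of the fingers, on their centre line; the grasp point (between the pads) lies robot.hold_point_z behind it (robot.hold_point_z is the distance from the TCP to the grasp point, in m); z points along the fingers, y is the direction in which the jaws open and shut (so a half turn about z gives the same grasp; the last joint's range is limited). The gripper opens to 93 mm and grips with 3 to 60 N. Pads are 15 mm wide; open, the fingers measure 128 mm over their backs; the gripper's body (75 mm by 188 mm) begins 65 mm behind the grasp point.
Start: joints at [-1.238, 0.13, 1.488, -0, 1.523, -0.085], TCP at [0.243, -0.548, 0.195] pointing down, gripper open.
Joint ranges: [-2.96, 2.96], [-0.89, 2.26], [0.02, 2.5], [-1.34, 4.48], [0, 2.73], [-2.66, 2.66]. Speed limits (rad/s): [2.39, 2.39, 2.79, 3.14, 3.14, 3.14].

### API

Orientations are given as a rotation vector (axis times angle).
In Python, from plant import robot, cams gives the robot as it stands. The module is installed in compiled form; this text tells all that it offers.
- The arm moves only by the tool step_arm, never from a script. Its argument "deltas" is a list of rows, each an object with "offset": the shift along the tool's x, y, z in cm, a list of three; "roll": the turn about the tool's z in rad. In form: [{"offset": [x, y, z], "roll": roll}, ...]. A call has 1 to 12 rows; each row shifts and turns the commanded pose from where the row before left it, along the tool's axes as they then stand; what a row does not reach is not made up. A row lasts 1/8 s, in which the tool goes at most 62.5 mm and 10.7 degrees, less where a joint would pass 70% of its speed; a pose out of reach is approached as far as the arm can. A call with a gripper value outside its range is refused whole. "fingers" is the finger opening in cm, from 0 to 9.3, set as the call begins (left out, the last holds). The fingers move at their own pace and stop on an object; "grip_force" is the grip in N (left out, the last holds). Time passes only in rows, so rows that do not move let the fingers close. It gives the time, the measured TCP pose, the force and the opening at its end, in the units of the state.
- robot.read_state(): the state, without advancing time (a new reading comes with each control period).
- cams.read_camera(name): name is "side" or "top"; returns a dict with "pixels" (420x560x3 uint8, red, green, blue), "fx", "fy", "cx", "cy" (pixels), "extrinsics" (4x4, takes a point from world to camera coordinates). Camera axes: x right, y down, z forward; pixel columns grow to the right and rows downward; lengths in m; the calibration is good to about 2 mm. A picture is of the moment at which its call begins. There is no depth.
- robot.close_job(): hands the job in, once; it reports no verdict.
Trained networks look in a picture, given as the dict that the camera call returned (one of the last four; its "shot" number tells which), for a name from the list of things; names that differ only in an ending like _2 or _b are one class to them, and where a whole thing is asked for, a point or a joint stands for the part that bears it (a point fixed in the world has none). Each returns a list of dicts, best first, with "score" (0 to 1); they miss things now and then, are a little off and sometimes report something else, mostly with a low value. They report only what shows in the picture. A call takes as long as a camera call. They do not tell look-alikes from the thing itself.
- cams.boxes_of(picture, thing): "xy" ([column, row] in pixels, amid what is visible of it).
- cams.silhouettes(picture, thing): "mask" (420x560 bool, what is visible of it) and "xy" ([column, row] in pixels, amid what is visible of it).
- cams.pinpoint(picture, thing): "xy" ([column, row] in pixels: a listed point, or the origin of a listed thing).
The state is a dict: "t": time; "q": joint angles; "dq": joint speeds; "joint_torque": joint torques, N m; "tool_pos": TCP position; "orientation": TCP orientation; "force": force on the tool from outside, world axes, zero at the start; "wrist_torque": the same for the moment, N m; "opening": finger opening in m.
Only numpy, scipy, OpenCV 4.12 (cv2) and the standard library are available. Lean on these libraries where they do the work, as an engineer would, in place of code of your own. Each camera call takes 0.05 s, during which the arm holds its last target. There are 200 camera calls.

### The job

Slide the aluminium bearing block along its guide until it is fully home against the yellow end stop, then push the red handle of the bench locking clamp down over centre until the brass bush is pressed flush-home in the block and the clamp stays locked by itself. Then press the orange release paddle so that the clamp springs fully open, and leave the block in place with the bush home. Feel for the stops and work gently: do not ram the block, strain the handle or the paddle, push the bush with the gripper itself, or disturb the things around.

Things in the scene. Friction and masses are not known exactly. Their poses are not given: they have to be found in the camera images.
- press: blue and steel bench locking clamp, fixed to the bench on a 10 mm thick base plate, 100 by 375 mm, long along its y. Origin: on the table under the clamp's pivots; z up. At -y are the red handle and, beyond it, the orange release paddle; at +y the jaw. The guide for the block runs along its x, centred on y = +80 mm, from x = -165 mm to the stop
- block_home (a point): fixed point on the clamp: where block_center lies when the block is home. The guide: a 10 mm thick tongue between rails 48 mm apart (tops at z = 24 mm), closed at +x by a yellow end stop 45 mm from this point (top at z = 34 mm). The jaw's spindle stands 25 mm from this point towards the stop; open, the jaw lies between z = 60 and 140 mm, 22 mm wide in x
- block_center (a point): centre of the aluminium bearing block, 90 mm long (its x, along the guide), 44 mm wide, 30 mm high, 0.2 to 0.45 kg, standing on the tongue between the rails with 2 mm play each side, its top 40 mm over the table; it slides freely. It starts 30 to 45 mm short of home (towards press -x). Pushing it with over 40 N is ramming
- bush: brass flanged bush standing partly out of the block: flange 26 mm across, 5 mm thick, 25 mm from the block's centre towards the stop. Origin: centre of the flange's underside, which is level with the block's top (15 mm above block_center) when the bush is home; it starts 5 to 7 mm higher. A tight fit: about 26 N moves it, and it stays where it is left
- handle (a joint): turn of the red handle about its pivot (press y = -10 mm, z = 85 mm), rad: 0 open (raised 26 degrees), grows as it is pushed down, level at 0.45; the jaw turns 0.65 times as much. A spring resists up to the centre at 0.33 and pulls it shut beyond, too weakly to press the bush. The bush gets home somewhere between 0.35 and 0.55: the jaw's spindle is screwed out by an unknown amount
- handle_grip (a point): point on the top face of the handle's red grip, 120 mm from the pivot, on its centre line; the grip is 26 mm wide, 16 mm thick and ends 20 mm further out. Open it is 144 mm over the table, level 93 mm. Pushing here takes up to about 16 N before the bush is home, then the resistance rises steeply; over 26 N strains the clamp
- release (a joint): turn of the release lever, rad: 0 at rest (sprung back), grows as the paddle is pressed down, ends at 0.45. With the clamp locked, its nose lifts the handle back over centre when pressed to about 0.3 to 0.4, and the clamp springs open; takes up to about 12 N. Over 30 N strains it
- paddle_top (a point): centre of the top of the orange release paddle, 30 mm (press x) by 34 mm (press y), at rest at press y = -230 mm, z = 65 mm; it goes down by up to 32 mm. The lever's pivot is at press y = -155 mm, z = 55 mm
- oil: bystander: yellow bottle, 48 mm across, 110 mm high; origin under its centre
- bin: bystander: red open parts bin, 110 by 90 by 50 mm; origin under its centre
- carton: bystander: closed carton, 90 by 70 by 60 mm; origin under its centre
- driver: bystander: screwdriver lying on the table, about 200 mm long; origin under its middle
Things that resemble listed ones, but are neither listed nor needed, are in the scene too. Of the things like the part that bears block_center, leave any that is blue or purple; of the rest the larger one is meant.

How it is judged:
On the way, in this order (a step that is already met when the one before it is completed fails the run):
1. the block is home against the end stop (within 2.5 mm), the handle still open, the bush still proud (x of block_center in the frame of block_home above -0.0025 m and value of joint handle below 0.15 rad and z of bush in the frame of block_center above 0.019 m), for 0.2 s.
2. the handle is over centre and the bush is home (proud by less than 1 mm), locked with the gripper off the handle (value of joint handle above 0.335 rad and z of bush in the frame of block_center below 0.016 m and x of block_center in the frame of block_home above -0.003 m and contact force between each of the arm, the fingers and handle below 0.3 N), for 0.2 s.
3. the release lever is pressed while the clamp is still shut (value of joint release above 0.06 rad and value of joint handle above 0.3 rad), for 0.02 s.
At the end, for the whole second after the job is handed in: the clamp is fully open again (handle below 0.06 rad), the release lever back at rest (below 0.05 rad), the bush home (proud by less than 1 mm), the block flat in its guide and at rest, within 3 mm of the stop (value of joint handle below 0.06 rad and value of joint release below 0.05 rad and z of bush in the frame of block_center below 0.016 m and x of block_center in the frame of block_home above -0.003 m and horizontal distance between block_center and block_home below 0.005 m and angle between block_center's own z axis and vertical below 0.05 rad and linear speed of block below 0.01 m/s); the robot touches nothing.
It fails at once if the block is pushed with more than 40 N by the gripper (contact force between the fingers and block above 40 N).
It fails at once if the gripper presses on the bush itself (more than 5 N) (contact force between the fingers and bush above 5 N).
It fails at once if the handle is pushed with more than 26 N (contact force between the fingers and handle above 26 N).
It fails at once if the release lever is pressed with more than 30 N (contact force between the fingers and release above 30 N).
It fails at once if a bystander is moved by more than 20 mm (distance of any of oil, bin, carton, driver from where it was at the start of the episode above 0.02 m).
It also fails if it takes over 64 s, if anything falls off the work surface, if the arm or the gripper's body presses on something with over 40 N, if the wrist force passes 120 N, or if a joint passes its speed limit or range.

## Working session

There is one attempt and no reset: what is moved stays moved. The work goes in short steps, Python scripts to look and compute and a tool call to move; the robot and the scene stay as the last step left them, time stands still between calls to the robot, and variables do not carry over. Pictures are saved under pics/ and viewed, about 8 in all and at most 12, crops included, and the job is handed in when it is done.

Besides the shell and the picture viewer there is one more tool, called as a command line: name --argument value ..., lists and objects as JSON in quotes. step_arm: Moves the arm, as the interface text tells. Its arguments: {"type":"object","properties":{"deltas":{"type":"array"},"fingers":{"type":"number"},"grip_force":{"type":"number"}},"required":["deltas"]}

```bash
mkdir -p pics; cat > h.py <<'E'
import numpy as np, cv2
from plant import robot, cams
def ray(p,xy):
    E=np.array(p["extrinsics"]);R,t=E[:3,:3],E[:3,3]
    d=R.T@np.array([(xy[0]-p["cx"])/p["fx"],(xy[1]-p["cy"])/p["fy"],1.]); return -R.T@t,d/np.linalg.norm(d)
def atz(p,xy,z):
    o,d=ray(p,xy); return o+d*(z-o[2])/d[2]
def proj(p,X):
    E=np.array(p["extrinsics"]);c=E[:3,:3]@np.array(X)+E[:3,3]
    return np.array([p["fx"]*c[0]/c[2]+p["cx"],p["fy"]*c[1]/c[2]+p["cy"]])
def tri(p1,a,p2,b):
    o1,d1=ray(p1,a);o2,d2=ray(p2,b)
    s=np.linalg.lstsq(np.c_[d1,-d2],o2-o1,rcond=None)[0]
    A=o1+s[0]*d1;B=o2+s[1]*d2; return (A+B)/2,np.linalg.norm(A-B)
E
python3 - <<'E'
from h import *
np.set_printoptions(precision=4,suppress=True)
P={n:cams.read_camera(n) for n in("top","side")}
for n,p in P.items():
    cv2.imwrite(f"pics/{n}0.png",p["pixels"][:,:,::-1]); print(n,ray(p,(280,210)))
    for k in ["press","block_home","block_center","bush","handle_grip","paddle_top","oil","bin","carton","driver"]:
        print(k,[(np.round(r["xy"],1).tolist(),round(r["score"],2)) for r in cams.pinpoint(p,k)[:4]])
print(robot.read_state(),robot.hold_point_z)
E
```

```text
top (array([ 0.4123, -0.0111,  1.0333]), array([ 0.1272, -0.003 , -0.9919]))
press [([248.7, 197.5], 0.78)]
block_home [([214.9, 204.7], 0.9), ([436.5, 195.0], 0.33)]
block_center [([212.3, 220.4], 0.77), ([171.3, 271.6], 0.72), ([168.8, 229.0], 0.71), ([164.6, 179.3], 0.7)]
bush [([164.9, 185.8], 0.58), ([171.8, 265.1], 0.5), ([214.1, 209.4], 0.47), ([173.2, 228.9], 0.41)]
handle_grip [([291.9, 192.5], 0.6)]
paddle_top [([342.2, 204.4], 0.73)]
oil [([130.2, 233.5], 0.79)]
bin [([435.8, 196.3], 0.79), ([395.1, 270.1], 0.6)]
carton []
driver [([393.7, 273.6], 0.91), ([115.7, 168.7], 0.61)]
side (array([-0.1788,  0.7318,  0.6977]), array([ 0.5988, -0.6199, -0.5071]))
press [([248.0, 243.2], 0.81)]
block_home [([230.4, 250.6], 0.84)]
block_center [([209.8, 287.7], 0.86), ([244.2, 308.0], 0.79), ([237.0, 254.8], 0.66), ([174.0, 262.7], 0.61)]
bush [([180.7, 260.2], 0.59), ([233.1, 248.4], 0.58), ([235.5, 299.3], 0.57), ([211.7, 281.1], 0.42)]
handle_grip [([284.2, 186.7], 0.8)]
paddle_top [([312.5, 196.4], 0.73)]
oil [([174.2, 311.9], 0.64)]
bin [([353.4, 185.6], 0.66)]
carton [([124.0, 285.3], 0.65)]
driver [([378.9, 221.0], 0.52)]
{'t': 1.1, 'q': array([-1.2384,  0.1304,  1.4882, -0.    ,  1.523 , -0.0854]), 'dq': array([ 0.0014, -0.0006, -0.    , -0.0023, -0.0005, -0.0008]), 'joint_torque': array([  0.0008, -55.9774, -49.206 ,   0.0767,   0.0228,   0.    ]), 'tool_pos': array([ 0.2435, -0.5484,  0.1949]), 'orientation': array([ 3.0733,  0.6515, -0.    ]), 'force': array([ 1.7606, -0.3056,  0.5219]), 'wrist_torque': array([ 0.0453, -0.0246,  0.039 ]), 'opening': 0.09293461623592503} 0.0188
```

```bash
python3 - <<'E'
import cv2
for n in("top","side"):
    i=cv2.imread(f"pics/{n}0.png"); c=i[130:330,90:460] if n=="top" else i[150:340,110:420]
    f=780/c.shape[1]; cv2.imwrite(f"pics/{n}0c.png",cv2.resize(c,None,fx=f,fy=f,interpolation=cv2.INTER_CUBIC))
E
```

```text
(no output)
```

View pics/top0c.png

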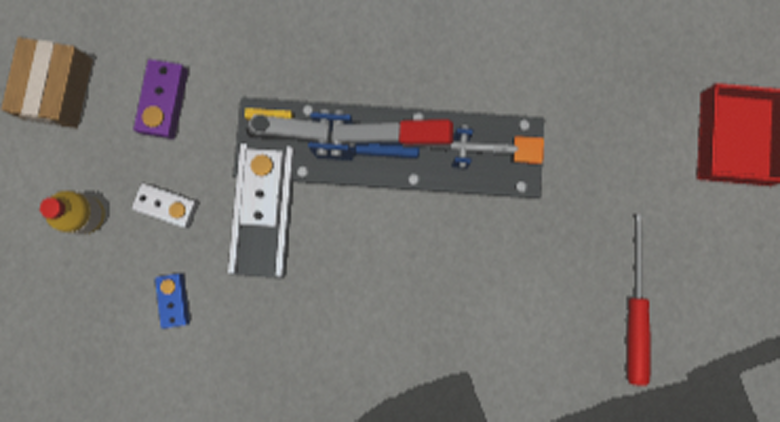

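View pics/side0c.png

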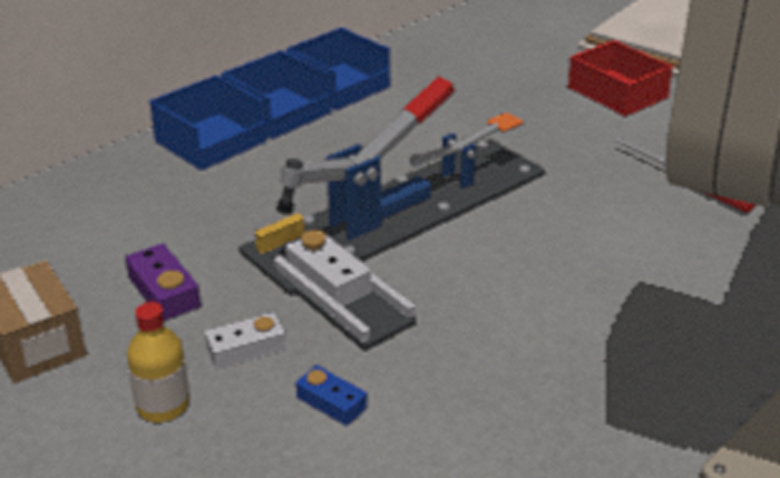

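The top view shows four block-like things: the aluminium block in the guide (212,220), a small white one (169,229), a purple one (164,179) and a blue one (171,272). The one meant is the larger aluminium block in the guide; its bush points towards the stop. Next I fit the press pose.

```bash
cat >> h.py <<'E'
from scipy.optimize import least_squares
a=np.radians(26)
PTS={"press":(0,0,0),"block_home":(0,.08,.025),"handle_grip":(0,-.01-.12*np.cos(a)+.008*np.sin(a),.144),"paddle_top":(0,-.23,.065)}
def w(s,X):
    c,n=np.cos(s[2]),np.sin(s[2]); return np.array([s[0]+c*X[0]-n*X[1],s[1]+n*X[0]+c*X[1],X[2]])
def inv(s,X):
    c,n=np.cos(s[2]),np.sin(s[2]); d=np.array(X[:2])-s[:2]; return np.array([c*d[0]+n*d[1],-n*d[0]+c*d[1],X[2]])
E
python3 - <<'E'
from h import *
np.set_printoptions(precision=4,suppress=True)
O=[]
for k in range(2):
  P={n:cams.read_camera(n) for n in("top","side")}
  for n,p in P.items():
    for k in PTS:
        r=cams.pinpoint(p,k)
        if r: O.append((p,k,np.array(r[0]["xy"]),n))
f=lambda s:np.concatenate([proj(p,w(s,PTS[k]))-xy for p,k,xy,n in O])
r=least_squares(f,[.5,0,0],loss="soft_l1"); s=r.x; print("pose",s)
for (p,k,xy,n),e in zip(O,f(s).reshape(-1,2)): print(n,k,e)
b=[min(cams.pinpoint(P[n],"block_center"),key=lambda q:np.linalg.norm(q["xy"]-proj(P[n],w(s,(-.037,.08,.025)))))["xy"] for n in P]
X,g=tri(P["top"],b[0],P["side"],b[1]); print(b,"block",X,g,inv(s,X), inv(s,atz(P["top"],b[0],.025)),inv(s,atz(P["side"],b[1],.025)))
for k in("bush",):
  for n in P:
    q=min(cams.pinpoint(P[n],k),key=lambda q:np.linalg.norm(q["xy"]-proj(P[n],w(s,(-.012,.08,.046)))))["xy"]; print(k,n,q,inv(s,atz(P[n],q,.046)))
# overlay
for n,p in P.items():
    im=cv2.resize(p["pixels"][:,:,::-1],None,fx=3,fy=3,interpolation=cv2.INTER_CUBIC)
    def pl(L,c):
        cv2.polylines(im,[np.int32([proj(p,w(s,x))*3+1 for x in L])],True,c,1)
    pl([(x,y,.01) for x,y in[(-.05,-.25),(.05,-.25),(.05,.125),(-.05,.125)]],(0,255,0))
    pl([(x,y,.024) for x,y in[(-.165,.056),(-.165,.104),(.045,.104),(.045,.056)]],(255,255,0))
    pl([(x,y,.065) for x,y in[(-.015,-.247),(.015,-.247),(.015,-.213),(-.015,-.213)]],(255,0,255))
    bx=inv(s,X)[0]
    pl([(bx+x,.08+y,.04) for x,y in[(-.045,-.022),(.045,-.022),(.045,.022),(-.045,.022)]],(0,0,255))
    u=proj(p,w(s,(0,-.05,.03)))*3; x0,y0=int(u[0]-330),int(u[1]-220)
    cv2.imwrite(f"pics/ov_{n}.png",im[max(0,y0):y0+460,x0:x0+700])
E
```

```text
pose [ 0.5674  0.0682 -0.0191]
top press [-1.9854  3.5844]
top block_home [ 0.5629 -1.8885]
top handle_grip [0.0112 2.7026]
top paddle_top [ 0.2986 -3.0341]
side press [ 4.8735 -0.8696]
side block_home [-0.562  -3.4249]
side handle_grip [-0.6524  1.7345]
side paddle_top [-0.0425 -0.2031]
top press [1.3146 4.8844]
top block_home [-1.4371 -0.6885]
top handle_grip [3.0112 3.5026]
top paddle_top [-1.3014 -6.5341]
side press [4.0735 0.5304]
side block_home [-1.462  -2.0249]
side handle_grip [-0.5524  3.6345]
side paddle_top [-0.0425  0.2969]
[[214.4, 218.6], [239.7, 256.6]] block [0.5242 0.1525 0.0232] 0.0005096004368749555 [-0.0448  0.0835  0.0232] [-0.0452  0.083   0.025 ] [-0.0464  0.0851  0.025 ]
bush top [217.0, 208.8] [-0.023   0.0735  0.046 ]
bush side [234.7, 249.7] [-0.0371  0.0929  0.046 ]
```

View pics/ov_top.png

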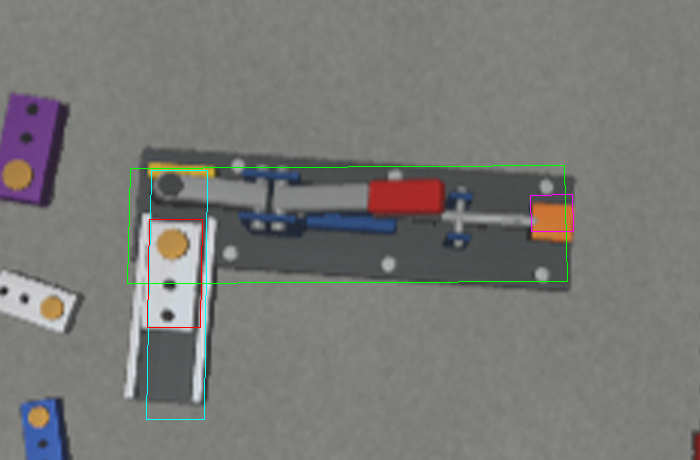

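View pics/ov_side.png

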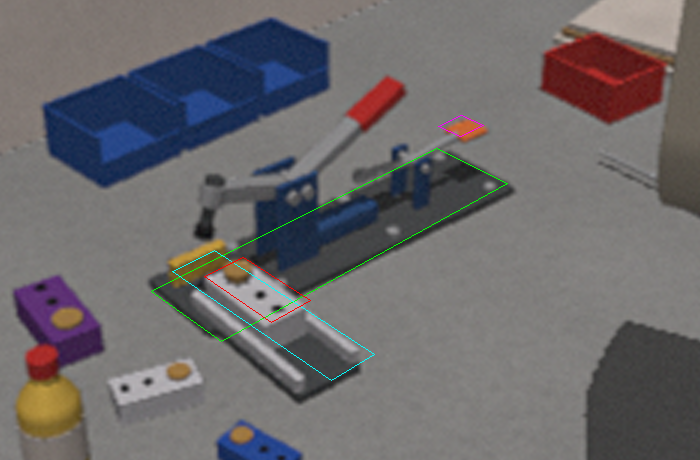

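The overlays show that the fitted yaw is off. In the top view the plate corners are at (145,150), (574,178) and (568,290), against green (131,168), (565,165) and (567,282). I'll refit on plate corners, the paddle and the guide ends read from these pictures.

```bash
python3 - <<'E'
from h import *
np.set_printoptions(precision=4,suppress=True)
s0=[.5674,.0682,-.0191]
P={n:cams.read_camera(n) for n in("top","side")}
M={"top":[((145,150),(.05,.125,.01)),((574,178),(.05,-.25,.01)),((568,290),(-.05,-.25,.01)),((552,222),(0,-.23,.065)),((170,402),(-.165,.08,.01))],
"side":[((514,186),(-.05,-.25,.01)),((150,283),(.05,.125,.01)),((464,128),(0,-.23,.065))]}
O=[]
for n,p in P.items():
    u=proj(p,w(s0,(0,-.05,.03)))*3; x0,y0=int(u[0]-330),max(0,int(u[1]-220))
    O+=[(p,X,(np.array(q)+[x0,y0]-1)/3) for q,X in M[n]]
f=lambda s:np.concatenate([proj(p,w(s,X))-xy for p,X,xy in O])
s=least_squares(f,s0,loss="soft_l1").x; print("pose",s); print(f(s).reshape(-1,2))
np.save("s.npy",s)
B=[]
for n,p in P.items():
    for r in cams.pinpoint(p,"block_center"): print(n,r["xy"],inv(s,atz(p,r["xy"],.025)),round(r["score"],2))
    for r in cams.pinpoint(p,"handle_grip"): print("grip",n,r["xy"],inv(s,atz(p,r["xy"],.144)),proj(p,w(s,PTS["handle_grip"])))
    im=cv2.resize(p["pixels"][:,:,::-1],None,fx=3,fy=3,interpolation=cv2.INTER_CUBIC)
    def pl(L,c): cv2.polylines(im,[np.int32([proj(p,w(s,x))*3+1 for x in L])],True,c,1)
    pl([(x,y,.01) for x,y in[(-.05,-.25),(.05,-.25),(.05,.125),(-.05,.125)]],(0,255,0))
    pl([(x,y,.024) for x,y in[(-.165,.056),(-.165,.104),(.045,.104),(.045,.056)]],(255,255,0))
    pl([(x,y,.065) for x,y in[(-.015,-.247),(.015,-.247),(.015,-.213),(-.015,-.213)]],(255,0,255))
    pl([(-.04+x,.08+y,.04) for x,y in[(-.045,-.022),(.045,-.022),(.045,.022),(-.045,.022)]],(0,0,255))
    cv2.circle(im,np.int32(proj(p,w(s,PTS["handle_grip"]))*3+1).tolist(),3,(0,255,255),-1)
    u=proj(p,w(s,(0,-.05,.03)))*3; x0,y0=int(u[0]-270),int(u[1]-190)
    B.append(im[max(0,y0):y0+ (250 if n=="top" else 330),x0:x0+560])
cv2.imwrite("pics/ov2.png",np.vstack(B))
for k,X in dict(home=(0,.08,.025),grip=PTS["handle_grip"],paddle=(0,-.23,.065),blockback=(-.085,.08,.03)).items(): print(k,w(s,X))
E
```

```text
pose [ 0.5761  0.064  -0.086 ]
[[-1.8289  0.0019]
 [-0.4555 -0.6702]
 [-0.006   0.4762]
 [ 1.5801  0.0756]
 [ 0.1652  0.3372]
 [-0.0633  0.0274]
 [-1.0407 -1.0523]
 [ 1.3519 -0.3744]]
top [164.2, 226.5] [-0.0875  0.208   0.025 ] 0.96
top [166.9, 176.4] [0.0412 0.214  0.025 ] 0.86
top [168.9, 275.8] [-0.2089  0.1842  0.025 ] 0.67
grip top [297.4, 188.3] [ 0.0086 -0.1177  0.144 ] [295.6896 191.9652]
side [208.9, 282.9] [-0.0984  0.203   0.025 ] 0.96
side [176.2, 258.3] [0.038  0.2144 0.025 ] 0.94
side [240.1, 306.8] [-0.212   0.1943  0.025 ] 0.94
side [235.7, 255.6] [-0.0509  0.0906  0.025 ] 0.7
grip side [283.1, 186.0] [-0.0053 -0.1108  0.144 ] [282.7992 184.9682]
home [0.583  0.1437 0.025 ]
grip [ 0.5663 -0.05    0.144 ]
paddle [ 0.5564 -0.1652  0.065 ]
blockback [0.4983 0.151  0.03  ]
```

View pics/ov2.png

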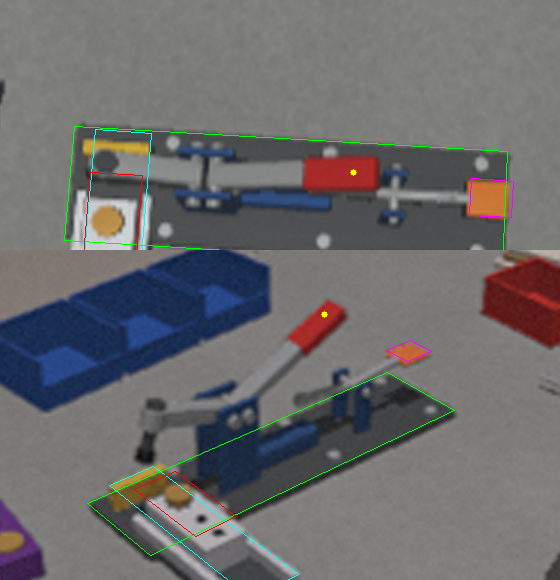

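Yaw is now good, but the guide and block sit about 5–7 mm further to +y than predicted, because I assumed where the plate ends in y. I'll refit with the plate's y-offset free, using the guide ends and the paddle for y.

```bash
python3 - <<'E'
from h import *
np.set_printoptions(precision=4,suppress=True)
s0=[.5674,.0682,-.0191]
P={n:cams.read_camera(n) for n in("top","side")}
M={"top":[((145,150),(.05,.125,.01),1),((574,178),(.05,-.25,.01),1),((568,290),(-.05,-.25,.01),1),((552,222),(0,-.23,.065),0),((163,399),(-.165,.08,.024),0)],
"side":[((514,186),(-.05,-.25,.01),1),((150,283),(.05,.125,.01),1),((464,128),(0,-.23,.065),0),((328,367),(-.165,.08,.024),0)]}
O=[]
for n,p in P.items():
    u=proj(p,w(s0,(0,-.05,.03)))*3; x0,y0=int(u[0]-330),max(0,int(u[1]-220))
    O+=[(p,np.array(X),(np.array(q)+[x0,y0]-1)/3,k) for q,X,k in M[n]]
f=lambda s:np.concatenate([proj(p,w(s,X+np.array([0,k*s[3],0])))-xy for p,X,xy,k in O])
s=least_squares(f,s0+[0],loss="soft_l1").x; print("pose",s); print(f(s).reshape(-1,2))
np.save("s.npy",s)
for n,p in P.items():
    hsv=cv2.cvtColor(p["pixels"],cv2.COLOR_RGB2HSV)
    u=proj(p,w(s,(-.015,.08,.048)))
    m=cv2.inRange(hsv,(8,90,80),(28,255,255))  # brass/yellow/orange
    nn,l,st,c=cv2.connectedComponentsWithStats(m)
    for i in range(1,nn):
        if st[i,4]>15: print(n,"comp",c[i],st[i,4],inv(s,atz(p,c[i],.051)))
B=[]
for n,p in P.items():
    im=cv2.resize(p["pixels"][:,:,::-1],None,fx=4,fy=4,interpolation=cv2.INTER_CUBIC)
    def pl(L,c): cv2.polylines(im,[np.int32([proj(p,w(s,x))*4+1.5 for x in L])],True,c,1)
    pl([(x,y+s[3],.01) for x,y in[(-.05,-.25),(.05,-.25),(.05,.125),(-.05,.125)]],(0,255,0))
    pl([(x,y,.024) for x,y in[(-.165,.056),(-.165,.104),(.045,.104),(.045,.056)]],(255,255,0))
    pl([(-.04+x,.08+y,.04) for x,y in[(-.045,-.022),(.045,-.022),(.045,.022),(-.045,.022)]],(0,0,255))
    pl([(.045,y,.034) for y in(.056,.104)],(255,0,255))
    u=proj(p,w(s,(-.06,.08,.03)))*4; x0,y0=int(u[0]-190),int(u[1]-230)
    B.append(im[max(0,y0):y0+460,x0:x0+380])
cv2.imwrite("pics/ov3.png",np.hstack(B))
for k,X in dict(home=(0,.08,.025),grip=PTS["handle_grip"],paddle=(0,-.23,.065),blockback=(-.085,.08,.03)).items(): print(k,w(s,X))
E
```

```text
pose [ 0.5772  0.0685 -0.0889 -0.0062]
[[-1.1164 -0.3421]
 [ 0.2295 -0.6009]
 [ 0.5731  0.5406]
 [-0.3179 -0.0407]
 [-0.4312  0.8279]
 [ 0.2896 -0.1238]
 [-0.6852 -1.4629]
 [ 0.266   0.0914]
 [ 0.41   -0.6722]]
top comp [27.4652 23.0174] 402 [0.4226 0.6122 0.051 ]
top comp [483.8639 185.9667] 360 [ 0.0609 -0.5848  0.051 ]
top comp [ 98.5938 165.7262] 325 [0.0511 0.376  0.051 ]
top comp [116.3652 168.6058] 345 [0.0466 0.3304 0.051 ]
top comp [  5.2011 189.5656] 716 [-0.0243  0.6019  0.051 ]
top comp [162.2329 184.8904] 73 [0.0126 0.2111 0.051 ]
top comp [216.3483 183.1236] 89 [0.0257 0.0768 0.051 ]
top comp [340.6286 200.6229] 175 [ 0.0015 -0.2335  0.051 ]
top comp [213.5584 207.974 ] 77 [-0.0369  0.0783  0.051 ]
top comp [541.     211.0811] 37 [ 0.0072 -0.7237  0.051 ]
top comp [123.166  230.3398] 259 [-0.1065  0.2953  0.051 ]
top comp [173.6744 229.1628] 43 [-0.0955  0.1716  0.051 ]
top comp [552.9248 285.1072] 625 [-0.1699 -0.7483  0.051 ]
top comp [169.2941 265.5   ] 34 [-0.1841  0.1734  0.051 ]
side comp [170.0741  63.5926] 27 [ 2.0252 -0.8415  0.051 ]
side comp [461.3984 100.573
[... 334 characters left out ...]
omp [177.3962 260.6792] 53 [-0.0066  0.2273  0.051 ]
side comp [112.4531 278.2277] 426 [0.03   0.3752 0.051 ]
side comp [214.3 278.1] 30 [-0.1207  0.1945  0.051 ]
side comp [171.1183 290.1505] 372 [-0.0941  0.2915  0.051 ]
side comp [ 19.1242 319.7817] 1232 [0.0233 0.573  0.051 ]
side comp [235.3846 299.3462] 26 [-0.211   0.1989  0.051 ]
side comp [174.6267 313.9067] 75 [-0.1657  0.3219  0.051 ]
side comp [ 42.3636 339.3636] 77 [-0.0627  0.552   0.051 ]
side comp [ 29.     347.9394] 33 [-0.0691  0.5774  0.051 ]
side comp [  1.7879 354.    ] 33 [-0.0522  0.62    0.051 ]
home [0.5843 0.1482 0.025 ]
grip [ 0.567  -0.0454  0.144 ]
paddle [ 0.5568 -0.1606  0.065 ]
blockback [0.4996 0.1557 0.03  ]
```

View pics/ov3.png

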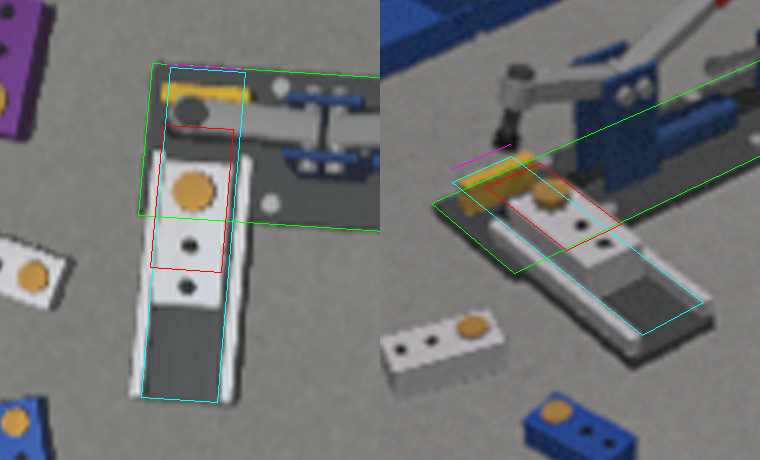

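This overlay shows the guide lines up in y. The stop lies about 25 mm nearer than drawn (yellow at rows 84–102, drawn at 68), so home is at press x = -25 mm with the spindle at x = 0. Cross-checks that agree:
- The bush is at press (-37, 78) mm, which puts it 37 mm short of home, within the stated 30–45.
- The block's rear edge (row 305) comes out at x ≈ -108 mm, against -107 expected.

I'll write the move helper and then go to the pre-push point.

```bash
cat >> h.py <<'E'
from scipy.spatial.transform import Rotation as Rt
S=np.load("s.npy")
np.set_printoptions(precision=4,suppress=True)
def rel(target,yaw=None):
    st=robot.read_state(); R=Rt.from_rotvec(st["orientation"]).as_matrix()
    y=np.arctan2(R[1,0],R[0,0]); print("t",st["t"],"press",inv(S,st["tool_pos"]),"toolx yaw",y,"F",st["force"])
    print("tool offset cm",R.T@(np.array(target)-st["tool_pos"])*100)
    if yaw is not None:
        r=(y-yaw); print("roll",r)
        R2=R@Rt.from_euler("z",r).as_matrix(); print("offset after roll cm",R2.T@(np.array(target)-st["tool_pos"])*100)
E
python3 -c "
from h import *
rel(w(S,(-.14,.08,.195)),S[2])
print(w(S,(-.14,.08,.195)))"
```

```text
t 2.7 press [-0.2776 -0.6441  0.1948] toolx yaw 0.4177765750887227 F [-1.0264  0.8224  0.2582]
tool offset cm [ 47.171  -56.629   -0.0129]
roll 0.5066936249081296
offset after roll cm [ 13.7627 -72.4053  -0.0129]
[0.4448 0.1606 0.195 ]
```

step_arm --deltas '[{"offset": [0,0,0],"roll": 0.17},{"offset": [0,0,0],"roll": 0.17},{"offset": [0,0,0],"roll": 0.167}]' --fingers 0 --grip_force 20

```text
t: 3.08
tool_pos: [0.2435, -0.5484, 0.1948]
orientation: [3.138, -0.149, -0.0]
force: [0.1, 0.1, 0.3]
opening: 0.0679
```

step_arm --deltas '[{"offset": [0.86,-4.5,0],"roll": 0},{"offset": [0.86,-4.5,0],"roll": 0},{"offset": [0.86,-4.5,0],"roll": 0},{"offset": [0.86,-4.5,0],"roll": 0},{"offset": [0.86,-4.5,0],"roll": 0},{"offset": [0.86,-4.5,0],"roll": 0},{"offset": [0.86,-4.5,0],"roll": 0},{"offset": [0.86,-4.5,0],"roll": 0},{"offset": [0.86,-4.5,0],"roll": 0},{"offset": [0.86,-4.5,0],"roll": 0},{"offset": [0.86,-4.5,0],"roll": 0},{"offset": [0.86,-4.5,0],"roll": 0}]'

```text
t: 4.58
tool_pos: [0.3947, -0.0183, 0.1952]
orientation: [3.138, -0.14, 0.002]
force: [0.5, -0.4, -0.6]
opening: 0.0002
```

step_arm --deltas '[{"offset": [0.86,-4.5,0],"roll": 0},{"offset": [0.86,-4.5,0],"roll": 0},{"offset": [0.86,-4.5,0],"roll": 0},{"offset": [0.86,-4.5,0],"roll": 0},{"offset": [0,0,0],"roll": 0}]'

```text
t: 5.2
tool_pos: [0.4447, 0.159, 0.1947]
orientation: [-3.138, 0.134, 0.001]
force: [0.6, 0.3, 0.4]
opening: 0.0007
```

```bash
python3 -c "
from h import *
rel(w(S,(-.135,.08,.10)),S[2])"
```

```text
t 5.2 press [-0.14    0.0784  0.1947] toolx yaw -0.08550794553020022 F [0.6287 0.3209 0.4455]
tool offset cm [ 0.5067 -0.1533  9.4658]
roll 0.0034091042892067103
offset after roll cm [ 0.5062 -0.155   9.4658]
```

step_arm --deltas '[{"offset": [0.2,-0.1,4.5],"roll": 0.003},{"offset": [0.2,0,4.5],"roll": 0},{"offset": [0,0,4.0],"roll": 0},{"offset": [0,0,0],"roll": 0}]'

```text
t: 5.7
tool_pos: [0.4455, 0.1556, 0.0617]
orientation: [3.136, -0.146, -0.011]
force: [0.9, 0.5, 1.0]
opening: 0.0003
```

```bash
python3 - <<'E'
from h import *
rel(w(S,(-.13,.08,.02)),S[2])
B=[]
for n in("top","side"):
    p=cams.read_camera(n)
    im=cv2.resize(p["pixels"][:,:,::-1],None,fx=4,fy=4,interpolation=cv2.INTER_CUBIC)
    T=robot.read_state()["tool_pos"]; cv2.circle(im,np.int32(proj(p,T)*4+1.5).tolist(),3,(0,255,255),-1)
    def pl(L,c): cv2.polylines(im,[np.int32([proj(p,w(S,x))*4+1.5 for x in L])],True,c,1)
    pl([(x,y,.024) for x,y in[(-.165,.056),(-.165,.104),(.02,.104),(.02,.056)]],(255,255,0))
    pl([(-.062+x,.08+y,.04) for x,y in[(-.045,-.022),(.045,-.022),(.045,.022),(-.045,.022)]],(0,0,255))
    u=proj(p,w(S,(-.07,.08,.03)))*4; x0,y0=int(u[0]-190),int(u[1]-230)
    B.append(im[max(0,y0):y0+460,x0:x0+380])
cv2.imwrite("pics/ov4.png",np.hstack(B))
E
```

```text
t 5.7 press [-0.1389  0.0751  0.0617] toolx yaw -0.09285773099939268 F [0.8928 0.5484 1.0459]
tool offset cm [ 0.9139 -0.5077  4.1624]
roll -0.00394068117998575
offset after roll cm [ 0.9159 -0.5041  4.1624]
```

View pics/ov4.png

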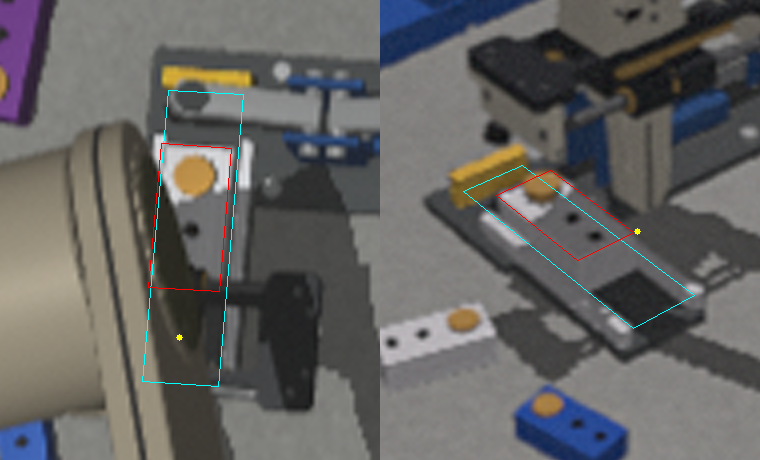

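The picture shows the fingertips over the guide behind the block. In the side view the visible tip (637,213) is about 4 px above the dot projected from the state (637,231 at 4x). I'll check whether that is reading noise or lag.

```bash
python3 - <<'E'
from h import *
for i in range(3):
    p=cams.read_camera("side"); st=robot.read_state(); print(st["t"],st["tool_pos"],inv(S,st["tool_pos"]),proj(p,st["tool_pos"]),st["force"])
u=proj(p,w(S,(-.135,.08,.05))); x0,y0=int(u[0]-35),int(u[1]-35)
print(x0,y0)
T=st["tool_pos"]
im=cv2.resize(p["pixels"][y0:y0+60,x0:x0+80,::-1],None,fx=9,fy=9,interpolation=cv2.INTER_NEAREST)
im=cv2.convertScaleAbs(im,alpha=1.4,beta=20)
R=Rt.from_rotvec(st["orientation"]).as_matrix()
L=[T+R@np.array(v) for v in[(.0075,.0175,0),(.0075,-.0175,0),(-.0075,-.0175,0),(-.0075,.0175,0)]]
cv2.polylines(im,[np.int32([(proj(p,x)-[x0,y0])*9+4 for x in L])],True,(0,255,255),1)
cv2.imwrite("pics/tip.png",im)
E
```

```text
5.85 [0.4501 0.157  0.067 ] [-0.1344  0.0769  0.067 ] [257.7218 255.8431] [ 0.1112 -0.0293  0.5606]
5.9 [0.4505 0.1572 0.0674] [-0.134   0.0771  0.0674] [257.5415 255.6779] [-0.5064 -0.5103  0.0052]
5.95 [0.4506 0.1573 0.0673] [-0.134   0.0772  0.0673] [257.4933 255.6854] [ 0.112  -0.1602 -0.0006]
221 227
```

View pics/tip.png

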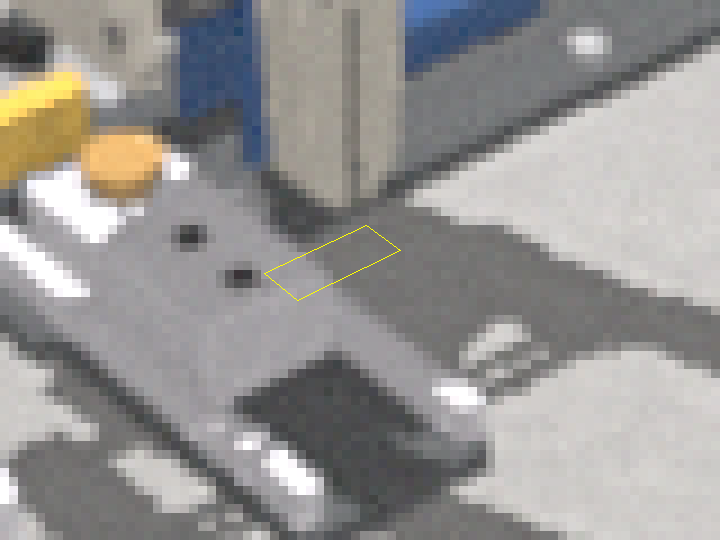

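```bash
python3 - <<'E'
from h import *
p=cams.read_camera("side"); T=robot.read_state()["tool_pos"]
for z in (.0,.03,.067,.085,.1,.15): print(z, proj(p,[T[0],T[1],z]), inv(S,atz(p,(221+355/9,227+210/9),z)))
t=cams.read_camera("top")
# visible finger/gripper in top
print(proj(t,T),[proj(t,[T[0],T[1],z]) for z in(.1,.17)])
x0,y0=165,150
a=cv2.resize(t["pixels"][y0:y0+120,x0:x0+100,::-1],None,fx=4,fy=4,interpolation=cv2.INTER_CUBIC)
cv2.circle(a,np.int32((proj(t,T)-[x0,y0])*4+1.5).tolist(),3,(0,255,255),-1)
b=cv2.resize(p["pixels"][130:290,190:290,::-1],None,fx=3,fy=3,interpolation=cv2.INTER_CUBIC)
for z in(.067,.085,.151,.2): cv2.circle(b,np.int32((proj(p,[T[0],T[1],z])-[190,130])*3+1).tolist(),3,(0,255,255),-1)
cv2.imwrite("pics/tip2.png",cv2.convertScaleAbs(np.hstack([a,b]),alpha=1.3,beta=15))
E
```

```text
0.0 [257.97   277.3496] [-0.0474  0.0007  0.    ]
0.03 [257.772  267.8859] [-0.0802  0.0262  0.03  ]
0.067 [257.5199 255.8398] [-0.1208  0.0576  0.067 ]
0.085 [257.394  249.8239] [-0.1405  0.0729  0.085 ]
0.1 [257.2875 244.7302] [-0.1569  0.0857  0.1   ]
0.15 [256.9207 227.2011] [-0.2117  0.1282  0.15  ]
[209.3832 247.2198] [array([206.9092, 246.7161]), array([201.0191, 245.5169])]
```

View pics/tip2.png

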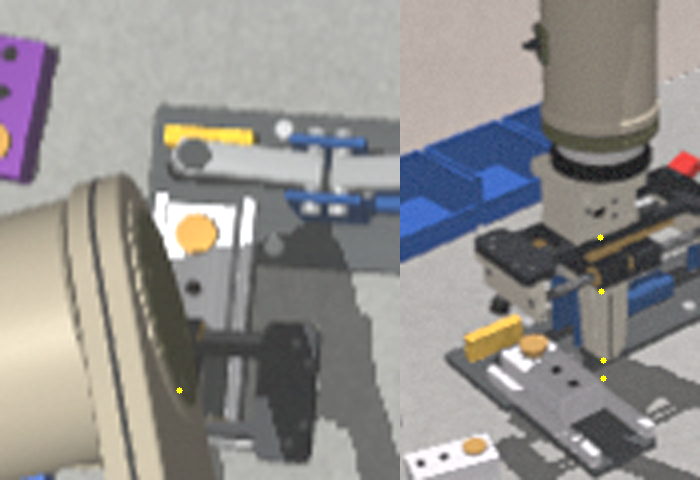

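The settled state is z = 0.067, so the state lags about 0.1 s. Horizontally the gripper body agrees with the top view. In the side view the visible fingertips end about 7 px higher than expected, so the true tip may be up to 18 mm above the reported one. I'll descend gently behind the block, watching the force.

step_arm --deltas '[{"offset": [0,-0.3,1.5],"roll": 0},{"offset": [0,0,1.5],"roll": 0},{"offset": [0,0,1.2],"roll": 0},{"offset": [0,0,0.6],"roll": 0},{"offset": [0,0,0.4],"roll": 0},{"offset": [0,0,0],"roll": 0},{"offset": [0,0,0],"roll": 0}]'

```text
t: 6.92
tool_pos: [0.4494, 0.1602, 0.0133]
orientation: [-3.138, 0.145, -0.001]
force: [-0.1, -0.2, 0.4]
opening: 0.0004
```

```bash
python3 - <<'E'
from h import *
p=cams.read_camera("side");rel(w(S,(-.1145,.08,.014)),S[2]); T=robot.read_state()["tool_pos"]
b=cv2.resize(p["pixels"][220:300,210:310,::-1],None,fx=7,fy=7,interpolation=cv2.INTER_CUBIC)
for z in(T[2],.03,.1): cv2.circle(b,np.int32((proj(p,[T[0],T[1],z])-[210,220])*7+3).tolist(),3,(0,255,255),-1)
cv2.imwrite("pics/tip3.png",cv2.convertScaleAbs(b,alpha=1.4,beta=25))
E
```

```text
t 6.975 press [-0.1354  0.08    0.0133] toolx yaw -0.09221027324198874 F [-0.5515  0.6138 -0.428 ]
tool offset cm [ 2.0853 -0.0049 -0.0633]
roll -0.0032932234225818147
offset after roll cm [ 2.0853  0.002  -0.0633]
```

View pics/tip3.png

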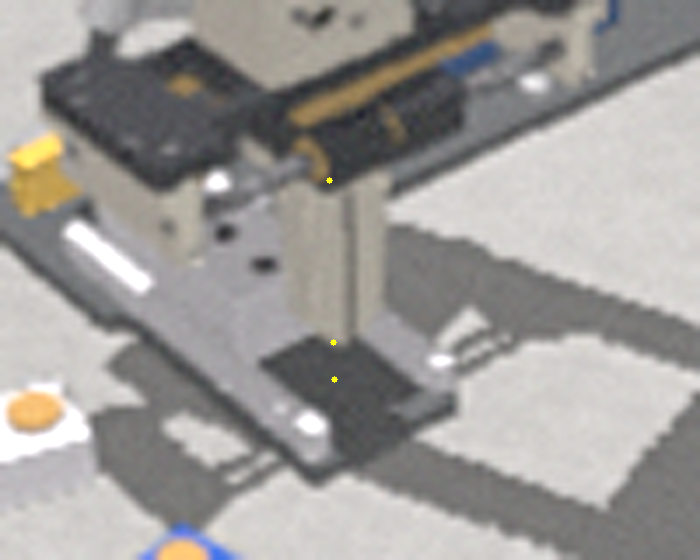

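The tip is above the dark tongue, behind the block, and clear of both rails. It appears about 15–18 mm above the reported point, but still below the block's 40 mm top. I'll advance gently.

step_arm --deltas '[{"offset": [0.5,0,0],"roll": -0.003},{"offset": [0.5,0,0],"roll": 0},{"offset": [0.4,0,0],"roll": 0},{"offset": [0.3,0,0],"roll": 0},{"offset": [0.3,0,0],"roll": 0},{"offset": [0.3,0,0],"roll": 0},{"offset": [0.3,0,0],"roll": 0}]'

```text
t: 7.85
tool_pos: [0.4747, 0.1578, 0.0127]
orientation: [3.138, -0.14, -0.001]
force: [-1.8, 0.2, 0.2]
opening: 0.0005
```

step_arm --deltas '[{"offset": [0.4,0,0],"roll": 0},{"offset": [0.4,0,0],"roll": 0},{"offset": [0.4,0,0],"roll": 0},{"offset": [0.4,0,0],"roll": 0},{"offset": [0.3,0,0],"roll": 0}]'

```text
t: 8.48
tool_pos: [0.4941, 0.156, 0.0128]
orientation: [3.138, -0.14, 0.0]
force: [-0.9, 0.0, -1.0]
opening: 0.0002
```

```bash
python3 - <<'E'
from h import *
def bush(n):
    p=cams.read_camera(n)
    m=cv2.inRange(cv2.cvtColor(p["pixels"],cv2.COLOR_RGB2HSV),(8,90,80),(28,255,255))
    nn,l,st,c=cv2.connectedComponentsWithStats(m)
    u=proj(p,w(S,(-.02,.08,.05)))
    for i in range(1,nn):
        if st[i,4]>12 and np.linalg.norm(c[i]-u)<30: print(n,c[i],st[i,4],inv(S,atz(p,c[i],.051)))
bush("top"); rel(w(S,(-.0775,.08,.014)),S[2])
E
```

```text
top [219.5538 183.1385] 65 [0.0262 0.0688 0.051 ]
top [217.2727 197.0909] 22 [-0.0092  0.0715  0.051 ]
t 8.525 press [-0.0902  0.0798  0.0129] toolx yaw -0.08926156802281808 F [ 0.0295 -1.062  -0.9736]
tool offset cm [ 1.2693 -0.0187 -0.1088]
roll -0.000344518203411151
offset after roll cm [ 1.2693 -0.0182 -0.1088]
```

step_arm --deltas '[{"offset": [0.3,0,0],"roll": 0},{"offset": [0.2,0,0],"roll": 0},{"offset": [0.2,0,0],"roll": 0},{"offset": [0.1,0,0],"roll": 0},{"offset": [0,0,0],"roll": 0}]'

```text
t: 9.15
tool_pos: [0.502, 0.1554, 0.0129]
orientation: [-3.138, 0.14, -0.0]
force: [-1.0, -0.4, 0.0]
opening: 0.0005
```

step_arm --deltas '[{"offset": [0.1,0,0],"roll": 0},{"offset": [0.1,0,0],"roll": 0},{"offset": [0.1,0,0],"roll": 0}]'

```text
t: 9.52
tool_pos: [0.5048, 0.1551, 0.0129]
orientation: [-3.138, 0.14, 0.0]
force: [-1.4, 0.9, 1.7]
opening: 0.0003
```

step_arm --deltas '[{"offset": [0.1,0,0],"roll": 0},{"offset": [0,0,0],"roll": 0}]'

```text
t: 9.78
tool_pos: [0.506, 0.155, 0.0129]
orientation: [-3.138, 0.14, -0.0]
force: [-0.6, 0.8, 0.8]
opening: 0.0002
```

step_arm --deltas '[{"offset": [0.1,0,0],"roll": 0},{"offset": [0.05,0,0],"roll": 0}]'

```text
t: 10.02
tool_pos: [0.5066, 0.155, 0.0128]
orientation: [3.138, -0.14, -0.002]
force: [-6.9, 0.3, 5.2]
opening: 0.0001
```

step_arm --deltas '[{"offset": [0.1,0,0],"roll": 0},{"offset": [0.05,0,0],"roll": 0}]'

```text
t: 10.28
tool_pos: [0.5067, 0.1549, 0.0125]
orientation: [3.138, -0.14, -0.007]
force: [-13.2, 1.2, 10.9]
opening: 0.0005
```

step_arm --deltas '[{"offset": [0.1,0,0],"roll": 0},{"offset": [0,0,0],"roll": 0}]'

```text
t: 10.52
tool_pos: [0.5067, 0.155, 0.0123]
orientation: [3.138, -0.14, -0.01]
force: [-16.1, 1.9, 11.4]
opening: 0.0002
```

The block is home: force rose to 16 N with the tool at press x ≈ -77.5 mm, exactly as predicted. I'll back off, then rise and check.

step_arm --deltas '[{"offset": [-0.5,0,0],"roll": 0},{"offset": [-1.0,0,0],"roll": 0},{"offset": [-1,0,-3],"roll": 0},{"offset": [-2,0,-4.5],"roll": 0},{"offset": [-2,0,-4.5],"roll": 0},{"offset": [-1,0,-4.5],"roll": 0},{"offset": [0,2,-3.5],"roll": -0.17},{"offset": [0,0,0],"roll": -0.18},{"offset": [0,0,0],"roll": -0.18},{"offset": [0,0,0],"roll": -0.18},{"offset": [0,0,0],"roll": -0.18},{"offset": [0,0,0],"roll": -0.18}]'

```text
t: 12.02
tool_pos: [0.4332, 0.1414, 0.2128]
orientation: [2.767, 1.487, 0.001]
force: [-0.1, 0.5, 0.5]
opening: 0.0006
```

step_arm --deltas '[{"offset": [0,0,0],"roll": -0.17},{"offset": [0,0,0],"roll": -0.17},{"offset": [0,0,0],"roll": -0.16},{"offset": [0,0,0],"roll": 0}]'

```text
t: 12.52
tool_pos: [0.4332, 0.1414, 0.2128]
orientation: [2.32, 2.118, 0.001]
force: [-0.6, -0.8, -1.1]
opening: 0.0003
```

```bash
python3 - <<'E'
from h import *
robot.read_state(); cams.read_camera("side")
rel(w(S,(0,-.114,.205)),S[2]+np.pi/2)
B=[]
for n in("top","side"):
    p=cams.read_camera(n)
    m=cv2.inRange(cv2.cvtColor(p["pixels"],cv2.COLOR_RGB2HSV),(8,90,80),(28,255,255))
    nn,l,st,c=cv2.connectedComponentsWithStats(m)
    u=proj(p,w(S,(-.0,.08,.05)))
    for i in range(1,nn):
        if st[i,4]>12 and np.linalg.norm(c[i]-u)<30: print(n,c[i],st[i,4],inv(S,atz(p,c[i],.051)))
E
```

```text
t 12.575 press [-0.1499  0.0598  0.2128] toolx yaw 1.4771984814789392 F [ 0.2606  0.4496 -0.1353]
tool offset cm [-17.3118  15.0664   0.7931]
roll -0.004680795496550427
offset after roll cm [-17.3822  14.9852   0.7931]
top [216.427  183.0674] 89 [0.0259 0.0766 0.051 ]
top [214.6    195.6667] 30 [-0.0061  0.0784  0.051 ]
side [220.29 241.23] 100 [-0.0038  0.0997  0.051 ]
```

The bush now shows at x ≈ -5 mm by its visible half, the rest being under the jaw, so home is plausible. Next I go over the grip.

step_arm --deltas '[{"offset": [-3.46,3.0,0],"roll": -0.004},{"offset": [-3.46,3.0,0],"roll": 0},{"offset": [-3.46,3.0,0],"roll": 0},{"offset": [-3.46,3.0,0],"roll": 0},{"offset": [-3.46,3.0,0],"roll": 0},{"offset": [0,0,2],"roll": 0},{"offset": [0,0,2],"roll": 0},{"offset": [0,0,1],"roll": 0},{"offset": [0,0,0],"roll": 0}]'

```text
t: 13.8
tool_pos: [0.5665, -0.0428, 0.1615]
orientation: [-2.312, -2.124, 0.002]
force: [-0.1, 0.4, 0.5]
opening: 0.0008
```

```bash
python3 - <<'E'
from h import *
p=cams.read_camera("side")
rel(w(S,(0,-.116,.15)),S[2]+np.pi/2)
p=cams.read_camera("side");T=robot.read_state()["tool_pos"]
u=proj(p,w(S,(0,-.1,.12))); x0,y0=int(u[0]-50),int(u[1]-40)
b=cv2.resize(p["pixels"][y0:y0+80,x0:x0+100,::-1],None,fx=7,fy=7,interpolation=cv2.INTER_CUBIC)
for X in(T,w(S,PTS["handle_grip"])): cv2.circle(b,np.int32((proj(p,X)-[x0,y0])*7+3).tolist(),3,(0,255,255),-1)
cv2.imwrite("pics/tip4.png",cv2.convertScaleAbs(b,alpha=1.3,beta=20))
E
```

```text
t 13.85 press [-0.     -0.112   0.1626] toolx yaw 1.4856924621758496 F [-0.4186 -0.8188  0.4588]
tool offset cm [-0.3986  0.0019  1.2625]
roll 0.003813185200360003
offset after roll cm [-0.3986  0.0034  1.2625]
```

View pics/tip4.png

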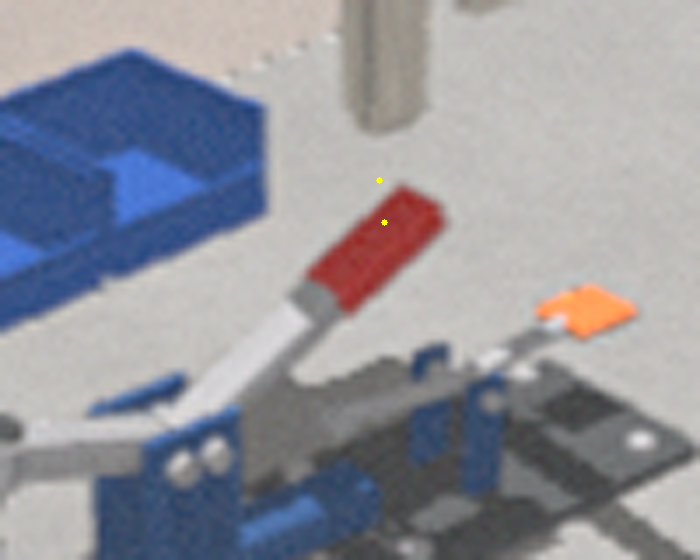

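The tip really ends about 18–20 mm above the reported TCP: tip at (380,133), dot at (380,181), and in line with the grip. I expect contact at reported z ≈ 0.13 and will feel for it.

step_arm --deltas '[{"offset": [-0.2,0,1],"roll": 0},{"offset": [-0.2,0,1],"roll": 0},{"offset": [0,0,0.5],"roll": 0},{"offset": [0,0,0],"roll": 0}]'

```text
t: 14.4
tool_pos: [0.5669, -0.0479, 0.137]
orientation: [-2.314, -2.123, 0.001]
force: [-0.2, -0.3, -0.0]
opening: 0.0006
```

step_arm --deltas '[{"offset": [0,0,0.3],"roll": 0},{"offset": [0,0,0.3],"roll": 0},{"offset": [0,0,0.1],"roll": 0}]'

```text
t: 14.78
tool_pos: [0.5673, -0.0479, 0.1307]
orientation: [-2.315, -2.124, 0.0]
force: [0.4, 0.0, -0.3]
opening: 0.0004
```

step_arm --deltas '[{"offset": [0,0,0.3],"roll": 0},{"offset": [0,0,0.2],"roll": 0},{"offset": [0,0,0],"roll": 0}]'

```text
t: 15.15
tool_pos: [0.5675, -0.048, 0.1262]
orientation: [2.315, 2.124, 0.0]
force: [0.2, 0.7, 3.1]
opening: 0.0004
```

step_arm --deltas '[{"offset": [-0.1,0,0.3],"roll": 0},{"offset": [-0.1,0,0.3],"roll": 0},{"offset": [-0.1,0,0.3],"roll": 0}]'

```text
t: 15.52
tool_pos: [0.5678, -0.0514, 0.1179]
orientation: [2.314, 2.123, 0.001]
force: [-2.0, -1.6, 7.6]
opening: 0.0007
```

step_arm --deltas '[{"offset": [-0.1,0,0.3],"roll": 0},{"offset": [-0.1,0,0.3],"roll": 0},{"offset": [-0.1,0,0.3],"roll": 0}]'

```text
t: 15.9
tool_pos: [0.5677, -0.0546, 0.109]
orientation: [2.313, 2.122, 0.001]
force: [-1.2, -2.4, 5.2]
opening: 0.0005
```

step_arm --deltas '[{"offset": [-0.1,0,0.3],"roll": 0},{"offset": [-0.1,0,0.3],"roll": 0}]'

```text
t: 16.15
tool_pos: [0.5675, -0.0566, 0.1028]
orientation: [2.314, 2.122, 0.001]
force: [-0.2, -2.5, 5.6]
opening: 0.0006
```

step_arm --deltas '[{"offset": [-0.1,0,0.3],"roll": 0},{"offset": [-0.1,0,0.3],"roll": 0}]'

```text
t: 16.4
tool_pos: [0.5673, -0.0585, 0.0966]
orientation: [2.314, 2.122, 0.001]
force: [-0.3, -2.3, 3.5]
opening: 0.0007
```

step_arm --deltas '[{"offset": [-0.05,0,0.2],"roll": 0},{"offset": [-0.05,0,0.2],"roll": 0}]'

```text
t: 16.65
tool_pos: [0.5671, -0.0591, 0.0926]
orientation: [2.314, 2.123, 0.001]
force: [-1.1, -0.9, 10.5]
opening: 0.0005
```

step_arm --deltas '[{"offset": [-0.05,0,0.2],"roll": 0},{"offset": [0,0,0.2],"roll": 0}]'

```text
t: 16.9
tool_pos: [0.5672, -0.0598, 0.0896]
orientation: [2.313, 2.123, 0.001]
force: [-3.5, -2.6, 15.7]
opening: 0.0004
```

step_arm --deltas '[{"offset": [0,0,0.1],"roll": 0},{"offset": [0,0,0.1],"roll": 0}]'

```text
t: 17.15
tool_pos: [0.5671, -0.0602, 0.0874]
orientation: [2.313, 2.122, 0.0]
force: [-3.7, -4.3, 12.6]
opening: 0.0003
```

step_arm --deltas '[{"offset": [0,0,0.1],"roll": 0},{"offset": [0,0,0.1],"roll": 0}]'

```text
t: 17.4
tool_pos: [0.5671, -0.0606, 0.0854]
orientation: [2.313, 2.122, -0.0]
force: [-2.6, -5.8, 12.4]
opening: 0.0001
```

step_arm --deltas '[{"offset": [0,0,0.1],"roll": 0},{"offset": [0,0,0.05],"roll": 0}]'

```text
t: 17.65
tool_pos: [0.567, -0.0608, 0.0838]
orientation: [2.313, 2.122, -0.001]
force: [-2.5, -5.5, 11.7]
opening: 0.0006
```

step_arm --deltas '[{"offset": [0,0,0.1],"roll": 0},{"offset": [0,0,0.05],"roll": 0}]'

```text
t: 17.9
tool_pos: [0.5672, -0.0607, 0.0822]
orientation: [2.313, 2.122, -0.0]
force: [-2.0, -5.6, 10.0]
opening: 0.0004
```

step_arm --deltas '[{"offset": [0,0,0.1],"roll": 0},{"offset": [0,0,0.05],"roll": 0}]'

```text
t: 18.15
tool_pos: [0.5672, -0.0607, 0.0807]
orientation: [2.313, 2.122, -0.0]
force: [-2.8, -5.7, 10.6]
opening: 0.0005
```

step_arm --deltas '[{"offset": [0,0,0.1],"roll": 0},{"offset": [0,0,0.05],"roll": 0}]'

```text
t: 18.4
tool_pos: [0.5672, -0.0607, 0.0791]
orientation: [2.313, 2.122, 0.0]
force: [-1.0, -5.8, 9.4]
opening: 0.0006
```

step_arm --deltas '[{"offset": [0,0,0.1],"roll": 0},{"offset": [0,0,0.0],"roll": 0}]'

```text
t: 18.65
tool_pos: [0.5673, -0.0605, 0.078]
orientation: [2.313, 2.122, 0.0]
force: [0.7, -5.2, 8.7]
opening: 0.0003
```

step_arm --deltas '[{"offset": [0,0,0.1],"roll": 0},{"offset": [0,0,0.0],"roll": 0}]'

```text
t: 18.9
tool_pos: [0.5673, -0.0606, 0.0772]
orientation: [2.313, 2.122, 0.0]
force: [-1.3, -5.7, 9.8]
opening: 0.0005
```

step_arm --deltas '[{"offset": [0,0,0.1],"roll": 0},{"offset": [0,0,0.0],"roll": 0}]'

```text
t: 19.15
tool_pos: [0.5673, -0.0607, 0.0765]
orientation: [2.313, 2.122, 0.0]
force: [-2.6, -5.1, 11.8]
opening: 0.0
```

step_arm --deltas '[{"offset": [0,0,0.1],"roll": 0},{"offset": [0,0,0.0],"roll": 0}]'

```text
t: 19.4
tool_pos: [0.5674, -0.0608, 0.076]
orientation: [2.313, 2.121, 0.0]
force: [-4.2, -6.0, 15.7]
opening: 0.0001
```

step_arm --deltas '[{"offset": [0,0,0.1],"roll": 0},{"offset": [0,0,0.0],"roll": 0}]'

```text
t: 19.65
tool_pos: [0.5675, -0.0608, 0.0755]
orientation: [2.313, 2.121, 0.0]
force: [-6.7, -5.3, 19.4]
opening: 0.0006
```

step_arm --deltas '[{"offset": [0,0,0.1],"roll": 0},{"offset": [0,0,0.0],"roll": 0}]'

```text
t: 19.9
tool_pos: [0.5675, -0.0609, 0.0749]
orientation: [2.313, 2.121, 0.0]
force: [-7.8, -4.4, 22.6]
opening: 0.0007
```

Resistance rose steeply, from 9 to 23 N over about 2 mm, after 17 mm of pressing travel, so the bush is home. I'll lift off and check.

step_arm --deltas '[{"offset": [0,0,-0.5],"roll": 0},{"offset": [0,0,-2],"roll": 0},{"offset": [0,0,-3],"roll": 0},{"offset": [-3,0,-2],"roll": 0},{"offset": [-4,0,0],"roll": 0},{"offset": [-3.7,0,0],"roll": 0},{"offset": [0,0,0],"roll": 0},{"offset": [0,0,0],"roll": 0}]'

```text
t: 20.9
tool_pos: [0.5571, -0.1652, 0.1469]
orientation: [-2.314, -2.123, -0.001]
force: [0.8, -0.0, 0.4]
opening: 0.0006
```

```bash
python3 - <<'E'
from h import *
rel(w(S,(0,-.232,.10)),S[2]+np.pi/2)
t=cams.read_camera("top");p=cams.read_camera("side");B=[]
for q,n in((t,"top"),(p,"side")):
    for k in("handle_grip","bush","paddle_top"):
        print(n,k,[(r["xy"],round(r["score"],2)) for r in cams.pinpoint(q,k)][:5])
    print("exp level grip",proj(q,w(S,(0,-.13,.093))),"bush home",proj(q,w(S,(0,.08,.04))),"paddle",proj(q,w(S,(0,-.23,.065))))
u=proj(p,w(S,(0,-.06,.06))); x0,y0=int(u[0]-65),int(u[1]-45)
b=cv2.resize(p["pixels"][y0:y0+95,x0:x0+130,::-1],None,fx=6,fy=6,interpolation=cv2.INTER_CUBIC)
T=robot.read_state()["tool_pos"]
for X in(T,T+[0,0,.019]): cv2.circle(b,np.int32((proj(p,X)-[x0,y0])*6+3).tolist(),3,(0,255,255),-1)
cv2.imwrite("pics/lock.png",cv2.convertScaleAbs(b,alpha=1.3,beta=15))
E
```

```text
t 20.9 press [ 0.0007 -0.2346  0.1469] toolx yaw 1.4845205770202707 F [ 0.8181 -0.0051  0.3949]
tool offset cm [ 0.2573 -0.0693  4.6904]
roll 0.0026413000447811363
offset after roll cm [ 0.2571 -0.07    4.6904]
top handle_grip [([301.5, 193.9], 0.81), ([246.8, 199.5], 0.41)]
top bush [([162.6, 185.4], 0.59), ([174.2, 227.3], 0.45), ([216.3, 193.4], 0.43), ([168.2, 268.4], 0.43)]
top paddle_top []
exp level grip [299.5209 195.8213] bush home [214.8811 193.9427] paddle [340.0154 200.2926]
side handle_grip []
side bush [([213.6, 280.6], 0.6), ([233.5, 249.9], 0.57), ([225.2, 247.7], 0.54), ([180.3, 259.1], 0.44), ([236.9, 300.7], 0.37)]
side paddle_top [([311.3, 198.0], 0.53)]
exp level grip [285.3937 199.5714] bush home [225.9245 241.3061] paddle [309.9327 197.4247]
```

View pics/lock.png

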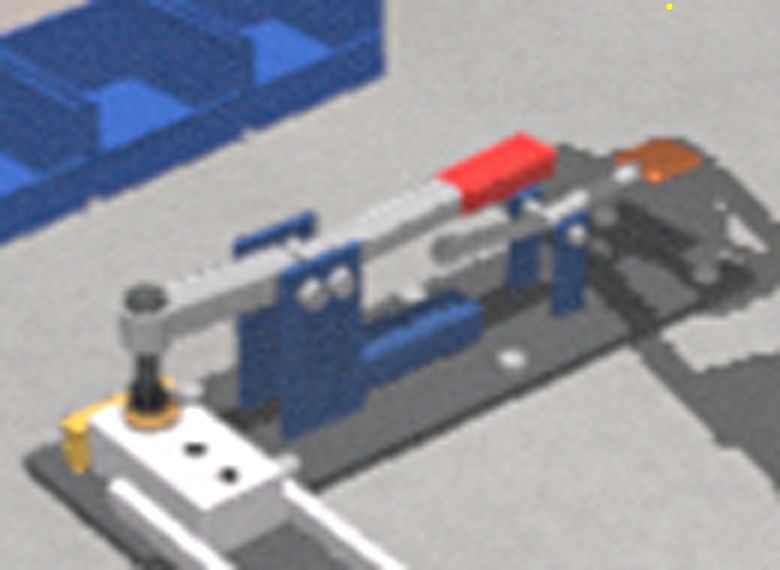

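The final picture shows the clamp locked by itself: handle level (500,170), bush flange flat on the block (150,412), block against the yellow stop. Now the paddle.

step_arm --deltas '[{"offset": [0.2,0,3],"roll": 0},{"offset": [0.1,0,3],"roll": 0},{"offset": [0,0,2],"roll": 0},{"offset": [0,0,1.1],"roll": 0},{"offset": [0,0,0],"roll": 0}]'

```text
t: 21.92
tool_pos: [0.5571, -0.1629, 0.0554]
orientation: [-2.314, -2.123, 0.001]
force: [0.4, -0.2, -0.2]
opening: 0.0005
```

step_arm --deltas '[{"offset": [0,0,0.2],"roll": 0},{"offset": [0,0,0.2],"roll": 0},{"offset": [0,0,0.2],"roll": 0}]'

```text
t: 22.3
tool_pos: [0.5579, -0.1632, 0.0504]
orientation: [2.314, 2.123, 0.001]
force: [0.2, -0.1, -0.6]
opening: 0.0003
```

step_arm --deltas '[{"offset": [0,0,0.2],"roll": 0},{"offset": [0,0,0.2],"roll": 0},{"offset": [0,0,0.2],"roll": 0}]'

```text
t: 22.68
tool_pos: [0.5574, -0.163, 0.0437]
orientation: [-2.315, -2.124, 0.0]
force: [0.2, -0.6, -0.0]
opening: 0.0004
```

step_arm --deltas '[{"offset": [0,0,0.2],"roll": 0},{"offset": [0,0,0.2],"roll": 0}]'

```text
t: 22.92
tool_pos: [0.5575, -0.1632, 0.0398]
orientation: [2.315, 2.124, -0.0]
force: [-0.9, -0.2, 1.6]
opening: 0.0006
```

step_arm --deltas '[{"offset": [0,0,0.2],"roll": 0},{"offset": [0,0,0.2],"roll": 0},{"offset": [0,0,0.2],"roll": 0}]'

```text
t: 23.3
tool_pos: [0.5576, -0.1632, 0.0339]
orientation: [2.315, 2.124, 0.0]
force: [0.5, -1.8, 1.7]
opening: 0.0005
```

step_arm --deltas '[{"offset": [0,0,0.2],"roll": 0},{"offset": [0,0,0.2],"roll": 0}]'

```text
t: 23.55
tool_pos: [0.5576, -0.1632, 0.0298]
orientation: [2.315, 2.124, 0.0]
force: [0.4, -2.1, 2.2]
opening: 0.0005
```

step_arm --deltas '[{"offset": [0,0,0.2],"roll": 0},{"offset": [0,0,0.2],"roll": 0}]'

```text
t: 23.8
tool_pos: [0.5576, -0.163, 0.0258]
orientation: [2.315, 2.124, 0.0]
force: [-0.3, -0.8, 2.3]
opening: 0.0002
```

step_arm --deltas '[{"offset": [0,0,0.2],"roll": 0},{"offset": [0,0,0.2],"roll": 0}]'

```text
t: 24.05
tool_pos: [0.5576, -0.1627, 0.0217]
orientation: [-2.315, -2.124, -0.001]
force: [1.3, 1.3, 3.6]
opening: 0.0006
```

step_arm --deltas '[{"offset": [0,0,0.15],"roll": 0},{"offset": [0,0,0.15],"roll": 0}]'

```text
t: 24.3
tool_pos: [0.5578, -0.1625, 0.0192]
orientation: [-2.315, -2.124, -0.001]
force: [-1.1, 1.2, 6.0]
opening: 0.0005
```

step_arm --deltas '[{"offset": [0,0,0.15],"roll": 0},{"offset": [0,0,0.1],"roll": 0}]'

```text
t: 24.55
tool_pos: [0.5577, -0.1627, 0.0165]
orientation: [-2.315, -2.124, -0.001]
force: [0.5, 1.0, 4.0]
opening: 0.0003
```

```bash
cat > chk.py <<'E'
from h import *
print("exp open",)
for n in("top","side"):
    q=cams.read_camera(n); m=cv2.inRange(cv2.cvtColor(q["pixels"],cv2.COLOR_RGB2HSV),(172,150,90),(180,255,255))|cv2.inRange(cv2.cvtColor(q["pixels"],cv2.COLOR_RGB2HSV),(0,150,90),(4,255,255))
    nn,l,st,c=cv2.connectedComponentsWithStats(m)
    o,lv=proj(q,w(S,PTS["handle_grip"])),proj(q,w(S,(0,-.13,.093)))
    print(n,"open",o,"level",lv,"red",[(c[i],st[i,4]) for i in range(1,nn) if st[i,4]>20 and np.linalg.norm(c[i]-o)<40])
    print([(r["xy"],round(r["score"],2)) for r in cams.pinpoint(q,"handle_grip")[:2]],"bush",[r["xy"] for r in cams.pinpoint(q,"bush") if np.linalg.norm(r["xy"]-proj(q,w(S,(0,.08,.04))))<15],"home",proj(q,w(S,(0,.08,.04))), "paddle",[r["xy"] for r in cams.pinpoint(q,"paddle_top")],proj(q,w(S,(0,-.23,.065))))
print(robot.read_state()["t"])
E
python3 chk.py
```

```text
exp open
top open [293.6436 191.6915] level [299.5209 195.8213] red [(array([295.7034, 194.9696]), np.int32(263))]
[([297.7, 193.4], 0.98), ([213.2, 196.0], 0.38)] bush [[215.6, 196.0]] home [214.8811 193.9427] paddle [] [340.0154 200.2926]
side open [281.4787 185.4061] level [285.3937 199.5714] red [(array([283.7143, 198.373 ]), np.int32(126))]
[([287.2, 193.8], 0.88)] bush [[231.7, 250.5], [226.6, 243.9]] home [225.9245 241.3061] paddle [[283.5, 193.0], [310.5, 205.9]] [309.9327 197.4247]
24.95
```

Still shut, as the red blob in the side view is at the level position (row 198 against 185 when open). I'll press a little further.

step_arm --deltas '[{"offset": [0,0,0.15],"roll": 0},{"offset": [0,0,0.1],"roll": 0}]'

```text
t: 25.2
tool_pos: [0.5574, -0.163, 0.0137]
orientation: [-2.315, -2.124, 0.0]
force: [0.3, 0.2, 4.1]
opening: 0.0001
```

step_arm --deltas '[{"offset": [0,0,0.1],"roll": 0},{"offset": [0,0,0.1],"roll": 0}]'

```text
t: 25.45
tool_pos: [0.5574, -0.163, 0.0117]
orientation: [-2.315, -2.124, 0.0]
force: [0.4, 1.0, 3.8]
opening: 0.0005
```

```bash
python3 chk.py | grep side
```

```text
side open [281.4787 185.4061] level [285.3937 199.5714] red [(array([280.6395, 188.5714]), np.int32(147))]
```

The clamp has sprung open. I'll lift off the paddle and clear away.

step_arm --deltas '[{"offset": [0,0,-1],"roll": 0},{"offset": [0,0,-2],"roll": 0},{"offset": [-1,0,-3],"roll": 0},{"offset": [-3,0,-4],"roll": 0},{"offset": [-3,-2,-4],"roll": 0},{"offset": [-3,-3,-2],"roll": 0},{"offset": [-3,-3,0],"roll": 0},{"offset": [0,0,0],"roll": 0},{"offset": [0,0,0],"roll": 0}]'

```text
t: 26.98
tool_pos: [0.4668, -0.2853, 0.1726]
orientation: [2.315, 2.123, 0.001]
force: [-0.8, 0.3, 0.4]
opening: 0.0003
```

```bash
python3 chk.py; python3 - <<'E'
from h import *
p=cams.read_camera("side"); a=cv2.imread("pics/side0.png")
def red(im,bgr):
    h=cv2.cvtColor(im,cv2.COLOR_BGR2HSV if bgr else cv2.COLOR_RGB2HSV)
    m=cv2.inRange(h,(172,150,90),(180,255,255))|cv2.inRange(h,(0,150,90),(4,255,255))
    nn,l,st,c=cv2.connectedComponentsWithStats(m); o=proj(p,w(S,PTS["handle_grip"]))
    m2=cv2.inRange(h,(5,150,120),(20,255,255));n2,_,s2,c2=cv2.connectedComponentsWithStats(m2);o2=proj(p,w(S,(0,-.23,.065)))
    return [c[i] for i in range(1,nn) if st[i,4]>20 and np.linalg.norm(c[i]-o)<25],[c2[i] for i in range(1,n2) if s2[i,4]>15 and np.linalg.norm(c2[i]-o2)<15]
print("before",red(a,True),"now",red(p["pixels"],False))
p2=cams.read_camera("top"); a2=cv2.imread("pics/top0.png")
# bush in top: brass component with given height
for im,f in((a2,cv2.COLOR_BGR2HSV),(p2["pixels"],cv2.COLOR_RGB2HSV)):
    m=cv2.inRange(cv2.cvtColor(im,f),(8,90,80),(28,255,255));nn,l,st,c=cv2.connectedComponentsWithStats(m)
    print([(c[i],st[i]) for i in range(1,nn) if st[i,4]>8 and 200<c[i][0]<230 and 175<c[i][1]<220])
u=proj(p,w(S,(0,.06,.05))); x0,y0=int(u[0]-50),int(u[1]-45)
cv2.imwrite("pics/final.png",cv2.resize(p["pixels"][y0:y0+80,x0:x0+130,::-1],None,fx=6,fy=6,interpolation=cv2.INTER_CUBIC))
E
```

```text
exp open
top open [293.6436 191.6915] level [299.5209 195.8213] red [(array([291.8876, 192.1423]), np.int32(267))]
[([295.6, 191.0], 0.72), ([248.5, 199.2], 0.37)] bush [[214.5, 195.9]] home [214.8811 193.9427] paddle [[341.2, 202.4], [294.7, 191.5]] [340.0154 200.2926]
side open [281.4787 185.4061] level [285.3937 199.5714] red [(array([280.5946, 188.5743]), np.int32(148))]
[([284.9, 184.9], 0.73)] bush [[224.9, 241.9]] home [225.9245 241.3061] paddle [[309.6, 195.7]] [309.9327 197.4247]
27.375
before ([array([280.5946, 188.5743])], [array([310.375 , 197.8958])]) now ([array([280.6395, 188.5714])], [array([310.3878, 197.9592])])
[(array([216.2778, 183.1333]), array([206, 181,  23,   6,  90], dtype=int32)), (array([213.5584, 207.974 ]), array([209, 204,  10,   9,  77], dtype=int32))]
[(array([216.4432, 183.0909]), array([206, 181,  23,   6,  88], dtype=int32)), (array([215.2414, 195.8966]), array([211, 194,   9,   5,  29], dtype=int32))]
```

The handle and paddle are back at their starting pixels, and the bush is at the projected home point to within about 1 px. Handing in.

```bash
python3 -c "
from h import *
print(robot.read_state()['force']); print(robot.close_job())"
```

```text
[-0.8751 -0.7725  0.2267]
the job is handed in; nothing more can be done
None
```

I did all three steps in order and handed the job in at about t = 27 s of the 64 s allowed. No verdict is reported.

- **Block:** I slid it home. Contact with the stop showed as a rise to about 20 N total, at exactly the predicted position.
- **Clamp:** I pushed the handle down until resistance rose steeply. The peak reading was about 24 N, under the 26 N limit. After I lifted off, the picture showed the clamp locked by itself, with the bush flange flat on the block.
- **Release:** I pressed the paddle with about 6 N or less until the clamp sprang open, then moved the arm clear of everything.

**Last checks:** the handle and paddle blobs are within 0.1 px of where they started. The network's side-view bush point is about 1 px from its projected home position.

**Not fully checked or in disagreement:**
- The fingertips appeared about 18–20 mm above the reported TCP, so I found contacts by force instead.
- In the top view the jaw hides half of the bush, so its reading there was about 2 px off and says little.
- The viewer's 12-picture limit was reached, so I could not view the closing crop. The final state rests on the pixel measurements alone.
- I did not measure the bystanders again at the end. The arm's path kept clear of them and no unexpected forces showed.

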